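Changeover at off, unhook the loggers due for calibration, then on to feed II

TASK

Turn the red feed selector of the charging rail from feed I to the centre-off position and leave it there for at least ten seconds with all loggers still hanging, so that the contact studs are dead. Then, with the selector still at off, unhook every yellow-capped logger (slide it up until the stud heads are in the wide ends of its keyholes and draw it off) and put it in the white tray, upright or lying; the green-capped logger stays hanging. Only when all the yellow ones are in the tray, turn the selector on to feed II, fully into its position, and disturb nothing else on the bench.

Things in the scene. Friction and masses are not known exactly. Their poses are not given: they have to be found in the camera images.
- rail: logger charging rail, fixed: white plinth 120 x 516 x 20 mm (x -45 to +75, y -246 to +270 mm) with an upright panel; origin on the bench below the panel's front face, x into the panel (away from the robot), y left along it, z up. Panel front is x = 0, y -106 to +266, top at z = 153 mm. Five docks at y = 236, 158, 80, 2, -76 mm, one may be empty. Grey selector housing 98 x 104 mm at y = -190, top 120 mm.
- dock_1 (a point): middle between the two studs of the leftmost dock, on the panel's face, 135 mm above the bench (axes as the rail; the other docks the same at 78 mm steps to the right). Headed studs stand out 8.5 mm from the panel, 11 mm to each side of this point: shank 6 mm across, brass head 11 mm across.
- selector_grip (a point): middle of the red bar handle of the rotary selector on top of the grey housing, on its upright turning axis, 147.5 mm above the bench. Bar 54 mm long (this point's x, to the end with the white index line), 13 mm thick (its y), from z = 129.5 to 160.5 mm; under it a red disc of 27 mm radius.
- selector (a joint): angle of the selector, rad, growing clockwise seen from above: -0.785 feed I (index to the left, single mark), 0 centre off (index straight away from the robot, ring), +0.785 feed II (index to the right, double mark). A spring detent draws it to the nearest of these (tipping points about +-0.39; up to 0.2 N m to turn); stops at +-0.83.
- logger_a_c (a point): yellow-capped logger, white, 28 mm deep (its x, display front to back), 44 mm wide (y), 110 mm high (z, up when hung), 0.09 to 0.18 kg; may be absent; this point is its centre. It hangs by two upright keyholes in its back, 11 mm to each side of its middle: slots 8 mm narrow at the top (where the studs sit), 17 mm wide below. Its top 30 mm stand above the panel: pinch across the width from above.
- logger_b_c (a point): second yellow-capped logger, like the first; may be absent. Coming off, for every logger: raised 20.5 to 26 mm (23 is best; dead stop at 26) the stud heads are in the wide ends, 3 mm play to each side, and it is drawn straight away from the panel, 12 mm or more; raised less, it is held by the heads. Hanging it may lean out 1 degree.
- logger_c_c (a point): third yellow-capped logger, like the first; may be absent; this point is its centre
- logger_d_c (a point): fourth yellow-capped logger, like the first; may be absent; this point is its centre
- logger_ok_c (a point): green-capped logger, else like the yellow-capped ones; stays on its studs; this point is its centre
- tray: loose white tray 170 mm (its x) by 300 mm (its y), 50 mm high, 0.35 kg, walls and floor 5 mm thick, small grips on its short ends; origin at the centre of its underside, z up
- timer: white timer 64 x 68 x 18 mm at the near left, bystander; origin at the centre of its underside
- slide_box: white and green box of slides 58 x 80 x 24 mm at the left, bystander; origin at the centre of its underside
- dropper_b: small white dropper bottle with a yellow cap, 33 mm across, 72 mm high, at the right, bystander; origin at the centre of its underside

How it is judged (in metres and radians):
On the way, in this order (a step that is already met when the one before it is completed fails the run):
1. the selector stands at centre off (within 0.15 rad) for 9.5 s with every logger still on its studs (value of joint selector between -0.15 and 0.15 rad and x of logger_a_c in the frame of rail between -0.0236 and -0.0056 m and z of logger_a_c in the frame of rail between 0.119 and 0.135 m and angle between each of logger_a_c, logger_b_c, logger_c_c, logger_d_c's own z axis and vertical below 0.12 rad and x of logger_b_c in the frame of rail between -0.0236 and -0.0056 m and z of logger_b_c in the frame of rail between 0.119 and 0.135 m and x of logger_c_c in the frame of rail between -0.0236 and -0.0056 m and z of logger_c_c in the frame of rail between 0.119 and 0.135 m and x of logger_d_c in the frame of rail between -0.0236 and -0.0056 m and z of logger_d_c in the frame of rail between 0.119 and 0.135 m), for 9.5 s.
2. every yellow-capped logger lies or stands released in the tray while the selector is at centre off (value of joint selector between -0.15 and 0.15 rad and x of logger_a_c in the frame of tray between -0.08 and 0.08 m and y of logger_a_c in the frame of tray between -0.145 and 0.145 m and z of logger_a_c in the frame of tray between 0.005 and 0.085 m and x of logger_b_c in the frame of tray between -0.08 and 0.08 m and y of logger_b_c in the frame of tray between -0.145 and 0.145 m and z of logger_b_c in the frame of tray between 0.005 and 0.085 m and x of logger_c_c in the frame of tray between -0.08 and 0.08 m and y of logger_c_c in the frame of tray between -0.145 and 0.145 m and z of logger_c_c in the frame of tray between 0.005 and 0.085 m and x of logger_d_c in the frame of tray between -0.08 and 0.08 m and y of logger_d_c in the frame of tray between -0.145 and 0.145 m and z of logger_d_c in the frame of tray between 0.005 and 0.085 m and linear speed of each of logger_a, logger_b, logger_c, logger_d below 0.05 m/s and contact force between the fingers and logger_a below 0.1 N and contact force between the fingers and logger_b below 0.1 N and contact force between the fingers and logger_c below 0.1 N and contact force between the fingers and logger_d below 0.1 N), for 0.2 s.
3. the selector stands at feed II (within 0.12 rad) (value of joint selector between 0.665 and 0.905 rad), for 0.2 s.
At the end, for the whole second after the job is handed in: selector at feed II (0.785 +- 0.12 rad); every yellow-capped logger released and at rest in the tray (centre within 80 mm in x and 145 mm in y of the tray's middle, under 85 mm above its underside); green-capped logger hanging on its studs; tray level on the bench (all of step 3 and x of logger_a_c in the frame of tray between -0.08 and 0.08 m and y of logger_a_c in the frame of tray between -0.145 and 0.145 m and z of logger_a_c in the frame of tray between 0.005 and 0.085 m and x of logger_b_c in the frame of tray between -0.08 and 0.08 m and y of logger_b_c in the frame of tray between -0.145 and 0.145 m and z of logger_b_c in the frame of tray between 0.005 and 0.085 m and x of logger_c_c in the frame of tray between -0.08 and 0.08 m and y of logger_c_c in the frame of tray between -0.145 and 0.145 m and z of logger_c_c in the frame of tray between 0.005 and 0.085 m and x of logger_d_c in the frame of tray between -0.08 and 0.08 m and y of logger_d_c in the frame of tray between -0.145 and 0.145 m and z of logger_d_c in the frame of tray between 0.005 and 0.085 m and linear speed of each of logger_a, logger_b, logger_c, logger_d, tray below 0.05 m/s and contact force between the fingers and logger_a below 0.1 N and contact force between the fingers and logger_b below 0.1 N and contact force between the fingers and logger_c below 0.1 N and contact force between the fingers and logger_d below 0.1 N and x of logger_ok_c in the frame of rail between -0.0236 and -0.0056 m and z of logger_ok_c in the frame of rail between 0.119 and 0.135 m and angle between logger_ok_c's own z axis and vertical below 0.12 rad and angle between tray's own z axis and vertical below 0.1 rad and height (world z) of tray below 0.02 m); the robot touches nothing.
It fails at once if a yellow-capped logger is off its studs and not in the tray while the selector is away from centre off (more than 0.4 rad) (not (value of joint selector between -0.4 and 0.4 rad) and ((x of logger_a_c in the frame of rail below -0.036 m and not (x of logger_a_c in the frame of tray between -0.08 and 0.08 m and y of logger_a_c in the frame of tray between -0.145 and 0.145 m and z of logger_a_c in the frame of tray between 0.005 and 0.085 m)) or (x of logger_b_c in the frame of rail below -0.036 m and not (x of logger_b_c in the frame of tray between -0.08 and 0.08 m and y of logger_b_c in the frame of tray between -0.145 and 0.145 m and z of logger_b_c in the frame of tray between 0.005 and 0.085 m)) or (x of logger_c_c in the frame of rail below -0.036 m and not (x of logger_c_c in the frame of tray between -0.08 and 0.08 m and y of logger_c_c in the frame of tray between -0.145 and 0.145 m and z of logger_c_c in the frame of tray between 0.005 and 0.085 m)) or (x of logger_d_c in the frame of rail below -0.036 m and not (x of logger_d_c in the frame of tray between -0.08 and 0.08 m and y of logger_d_c in the frame of tray between -0.145 and 0.145 m and z of logger_d_c in the frame of tray between 0.005 and 0.085 m)))).
It fails at once if the selector is turned past centre towards feed II (beyond 0.4 rad) while a yellow-capped logger is not yet in the tray (value of joint selector above 0.4 rad and (not (x of logger_a_c in the frame of tray between -0.08 and 0.08 m and y of logger_a_c in the frame of tray between -0.145 and 0.145 m and z of logger_a_c in the frame of tray between 0.005 and 0.085 m) or not (x of logger_b_c in the frame of tray between -0.08 and 0.08 m and y of logger_b_c in the frame of tray between -0.145 and 0.145 m and z of logger_b_c in the frame of tray between 0.005 and 0.085 m) or not (x of logger_c_c in the frame of tray between -0.08 and 0.08 m and y of logger_c_c in the frame of tray between -0.145 and 0.145 m and z of logger_c_c in the frame of tray between 0.005 and 0.085 m) or not (x of logger_d_c in the frame of tray between -0.08 and 0.08 m and y of logger_d_c in the frame of tray between -0.145 and 0.145 m and z of logger_d_c in the frame of tray between 0.005 and 0.085 m))).
It fails at once if the green-capped logger is moved more than 15 mm (distance of logger_ok_c from where it was at the start of the episode above 0.015 m).
It fails at once if a bystander (timer, slide box, dropper bottle) is moved more than 40 mm (distance of any of timer, slide_box, dropper_b from where it was at the start of the episode above 0.04 m).
Of logger_a, logger_b, logger_c, logger_d only 3 to 4 are there at a start; the rules pass over those that are not, and their reading is None.
At some moment in a run one of tray may be knocked a few centimetres aside while the robot is not near it.
Once in a run the grip may slacken for a moment while it holds something.
It also fails if it takes over 192 s, if anything falls off the work surface, if the arm or the gripper's body presses on something with over 40 N, if the wrist force passes 120 N, or if a joint passes its speed limit or range.

ROBOT

A 6-joint arm with a two-finger parallel gripper is mounted at the origin on a cart in front of the work surface, level with it; the furniture and walls round the work are solid. World frame = base frame: x ahead of the robot, y to its left, z up, the work surface at z = 0. Lengths are in mm, angles in rad, forces in N, time in s.
With the tool pointing down it reaches from about 300 to 775 mm from the base axis. Payload 14.6 kg.
Tool frame: the origin (TCP) lies where the fingers leave the gripper's body, on its centre line; the fingertips stand 97 mm ahead of it and the grasp point (between the pads) lies ahead of it (grip_depth is the z of the grasp point in the tool frame, in mm); z points along the fingers, y is the line along which they close (so a half turn about z gives the same grasp; the last joint's range is limited). The gripper opens to 94 mm and grips with 3 to 60 N. Pads are 16 mm wide; open, the fingers measure 119 mm over their backs; the gripper's body (75 mm by 177 mm) begins 78 mm behind the grasp point.
Start: joints at [-1.318, 0.3, 1.521, -0, 1.321, -0.067], TCP at [172.9, -522.107, 302.646] pointing down, gripper open.
Joint ranges: [-3.03, 3.03], [-0.79, 2.21], [0.23, 2.52], [-1.04, 4.18], [0, 3.07], [-2.55, 2.55]. Speed limits (rad/s): [2.22, 2.22, 2.57, 3.14, 3.14, 3.14].

INTERFACE

Orientations are given as [roll, pitch, yaw] about the fixed x, y, z axes, in that order (R = Rz(yaw) Ry(pitch) Rx(roll)).
In Python, from cell import read_state, camera, sign_off, regions_of, spot_point, grip_depth gives the robot as it stands. The module is installed in compiled form; this text tells all that it offers.
- The arm moves only by the tool send_rows, never from a script. Its argument "series" is a list of rows, each a list of 3 entries, a list of its own where there are three numbers: the shift along the world's x, y, z in mm, then the turn about the world's z in degrees, then the closure, from -1 (fully open) to 1 (shut), so that 0 is half open. A call has 1 to 12 rows; each row shifts and turns the commanded pose from where the row before left it; what a row does not reach is not made up. A row lasts 1/10 s, in which the tool goes at most 50 mm and 8.59 degrees, less where a joint would pass 70% of its speed; a pose out of reach is approached as far as the arm can. A call is refused whole if a number of a shift passes 50 or a number of a turn 8.59, either way. A call with a gripper value outside its range is refused whole. The fingers move at their own pace and stop on an object; "squeeze" is the grip in N (left out, the last holds). Time passes only in rows, so rows that do not move let the fingers close. It gives the time, the measured TCP pose, the force, the opening and the grip force at its end, in the units of the state.
- read_state(): the state, without advancing time (a new reading comes with each control period).
- camera(name): name is "scene" or "side" or "wrist"; returns a dict with "color" (480x640x3 uint8, blue, green, red), "fx", "fy", "cx", "cy" (pixels), "camera_from_world" (4x4, takes a point from world to camera coordinates). Camera axes: x right, y down, z forward; pixel columns grow to the right and rows downward; lengths in mm; the calibration is good to about 2 mm. A picture is of the moment at which its call begins. There is no depth.
- sign_off(): hands the job in; it is judged then, once.
Trained networks look in a picture, given as the dict that the camera call returned (one of the last four; its "shot" number tells which), for a name from the list of things; names that differ only in an ending like _2 or _b are one class to them, and where a whole thing is asked for, a point or a joint stands for the part that bears it (a point fixed in the world has none). Each returns a list of dicts, best first, with "confidence" (0 to 1); they miss things now and then, are a little off and sometimes report something else, mostly with a low value. They report only what shows in the picture. A call takes as long as a camera call.
- regions_of(thing, picture): "mask" (480x640 bool, what is visible of it).
- spot_point(thing, picture): "point" ([x, y, z] in mm, in the coordinates of the camera as it stood for that picture, good to about 4 mm: a listed point, or the origin of a listed thing).
The state is a dict: "clock": time; "joints": joint angles; "qd": joint speeds; "effort": joint torques, N m; "eef_pos": TCP position; "eef_rot": TCP orientation; "wrist_force": force on the tool from outside, world axes, zero at the start; "moment": the same for the moment, N m; "finger_gap": finger opening in mm; "finger_force": force on a finger pad.
Only numpy, scipy, OpenCV 4.12 (cv2) and the standard library are available. Lean on these libraries where they do the work, as an engineer would, in place of code of your own. Each camera call takes 0.05 s, during which the arm holds its last target. There are 200 camera calls.

## Working session

There is one attempt and no reset: what is moved stays moved. The work goes in short steps, Python scripts to look and compute and a tool call to move; the robot and the scene stay as the last step left them, time stands still between calls to the robot, and variables do not carry over. Pictures are saved under pics/ and viewed, at most 14 in all, crops included, and the job is handed in when it is done.

Besides the shell and the picture viewer there is one more tool, called after "Call:" as a command line: name --argument value ..., lists and objects as JSON in quotes. send_rows: Moves the arm, as the interface text tells. Its arguments: {"type":"object","properties":{"series":{"type":"array"},"squeeze":{"type":"number"}},"required":["series"]}

```bash
mkdir -p pics
cat > h.py <<'E'
import numpy as np, cv2
from cell import *
def shot(n,f=None):
    p=camera(n)
    if f: cv2.imwrite('pics/'+f,p['color'])
    return p
def w(p,pt): return (np.linalg.inv(np.array(p['camera_from_world']))@np.r_[pt,1])[:3]
def px(p,pt):
    c=(np.array(p['camera_from_world'])@np.r_[pt,1])[:3]; return (p['fx']*c[0]/c[2]+p['cx'],p['fy']*c[1]/c[2]+p['cy'])
def spots(p,things,k=5,mn=.3):
    for t in things:
        for r in spot_point(t,p)[:k]:
            if r['confidence']>mn: print(t,round(r['confidence'],2),w(p,r['point']).round(1))
E
python3 - <<'E'
from h import *
print(grip_depth, {k:np.round(v,3) for k,v in read_state().items()})
for n in ['scene','side']:
    p=shot(n,n+'0.png'); print(n)
    spots(p,['rail','dock_1','selector_grip','logger_a_c','logger_ok_c','tray','timer','slide_box','dropper_b'])
E
```

```text
78.39999999999999 {'clock': np.float64(0.0), 'joints': array([-1.318,  0.3  ,  1.522, -0.   ,  1.321, -0.067]), 'qd': array([ 0.   , -0.002,  0.001,  0.001,  0.001, -0.   ]), 'effort': array([ 2.0000e-03, -5.3180e+01, -3.5273e+01,  7.1000e-02,  2.4000e-02,
       -0.0000e+00]), 'eef_pos': array([ 172.849, -521.965,  302.077]), 'eef_rot': array([-3.14, -0.  ,  0.32]), 'wrist_force': array([-0.112,  0.888, -0.723]), 'moment': array([ 0.016, -0.058, -0.002]), 'finger_force': np.float64(0.0), 'finger_gap': np.float64(93.816)}
scene
rail 0.8 [ 6.256e+02  2.000e-01 -9.000e-01]
dock_1 0.93 [613.5 236.2 138.7]
logger_a_c 0.7 [628.6   2.   -0. ]
logger_ok_c 0.81 [598.3 158.8 128.1]
tray 0.76 [434.1  34.7  -0.8]
timer 0.6 [255.1 323.6  -0.7]
slide_box 0.59 [408.  328.8  -0.8]
dropper_b 0.5 [607.1  80.5 129.9]
dropper_b 0.49 [598.  158.6 126.6]
side
rail 0.78 [628.2   1.   -2.4]
selector_grip 0.75 [ 635.5 -188.3  147.3]
logger_ok_c 0.81 [599.3 158.5 125.2]
tray 0.92 [434.7  34.6   1.4]
timer 0.89 [256.9 325.6   1.7]
slide_box 0.86 [408.  331.    2.8]
dropper_b 0.8 [ 400.2 -338.7    0.6]
```

View pics/scene0.png

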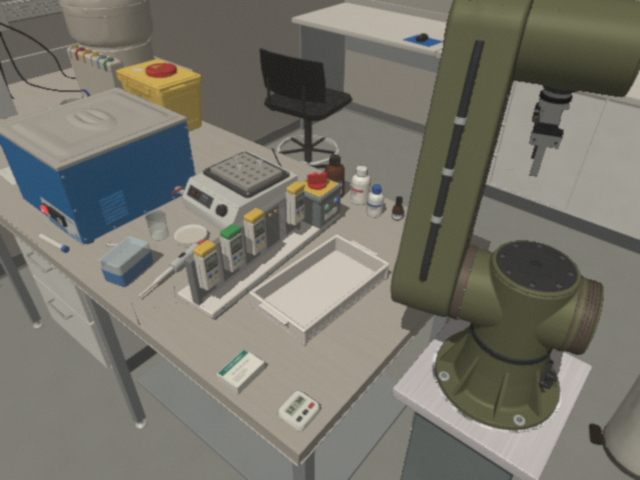

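View pics/side0.png

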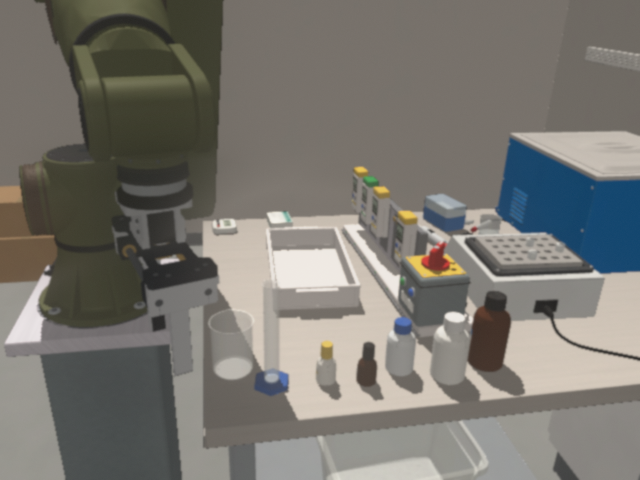

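Run:
```python
from h import *
for n in ['scene','side']:
    p=shot(n); print(n)
    spots(p,['logger_a_c','logger_b_c','logger_ok_c','selector_grip','rail','dock_1','selector'],8,.1)
    for r in regions_of('tray',p)[:1]:
        c=cv2.minAreaRect(np.argwhere(r['mask'])[:,::-1].astype(np.float32)); print(c)
```

```text
scene
logger_a_c 0.66 [ 635.2 -188.3  150. ]
logger_b_c 0.95 [597.6 236.5 124.3]
logger_b_c 0.35 [623.9  -0.8   1.3]
logger_ok_c 0.58 [600.2 163.1 124.5]
selector_grip 0.55 [ 633.4 -189.1  147.9]
rail 0.93 [622.9  -3.1   2.1]
dock_1 0.8 [614.4 236.5 136.9]
dock_1 0.48 [ 635.5 -188.8  149.4]Traceback (most recent call last):
  File "<stdin>", line 4, in <module>
  File "h.py", line 12, in spots
    for r in spot_point(t,p)[:k]:
             ~~~~~~~~~~^^^^^
ValueError: it knows: dock, dropper, logger_a, logger_b, logger_c, logger_d, logger_ok, rail, selector_grip, slide_box, timer, tray
```

The scene picture shows yellow loggers at docks 1, 3 and 5 (caps at about px (205,250), (255,220), (296,190)). The green one is at dock 2 (231,235) and dock 4 is empty. The red selector is at (317,180), the tray at (320,285). The side picture agrees, with the selector at (435,262). The rail is unrotated, with its front near x=613 and y0≈0. I'll go above the selector.

Call:
send_rows --series '[[[46,33,0],2.67,-1],[[46,33,0],2.67,-1],[[46,33,0],2.67,-1],[[46,33,0],2.67,-1],[[46,33,0],2.67,-1],[[46,33,0],2.67,-1],[[46,33,0],2.67,-1],[[46,33,0],2.67,-1],[[46,33,0],2.67,-1],[[46,33,0],2.67,0],[[0,0,0],0,0],[[0,0,0],0,0]]'

```text
clock: 2.55
eef_pos: [579.5, -230.0, 302.1]
eef_rot: [-3.141, 0.0, 0.787]
wrist_force: [0.3, -0.3, -0.7]
finger_gap: 73.3
finger_force: 0.0
```

Run:
```python
from h import *
s=read_state(); print(s['clock'],s['eef_pos'],s['eef_rot'],s['joints'],s['finger_gap'])
for n in ['wrist','scene','side']:
    p=shot(n,n+'1.png'); print(n, px(p,[635,-188,147.5]), px(p,[613,236,135]))
    spots(p,['logger_a','logger_ok','selector_grip','dock','rail'],8,.1)
```

```text
2.55 [ 579.49014321 -230.03870555  302.07433169] [-3.14085329e+00  4.31343668e-04  7.87189839e-01] [-4.36582974e-01  4.66515786e-01  1.29400895e+00 -1.56963979e-04
  1.38190992e+00  3.47053210e-01] 73.33702411271612
wrist (np.float64(331.7823887912526), np.float64(150.66314622508457)) (np.float64(-364.2801340029818), np.float64(-503.5138418005289))Traceback (most recent call last):
  File "<stdin>", line 5, in <module>
  File "h.py", line 12, in spots
    for r in spot_point(t,p)[:k]:
             ~~~~~~~~~~^^^^^
ValueError: it knows: dock, dropper, logger_a, logger_b, logger_c, logger_d, logger_ok, rail, selector_grip, slide_box, timer, tray
```

View pics/wrist1.png

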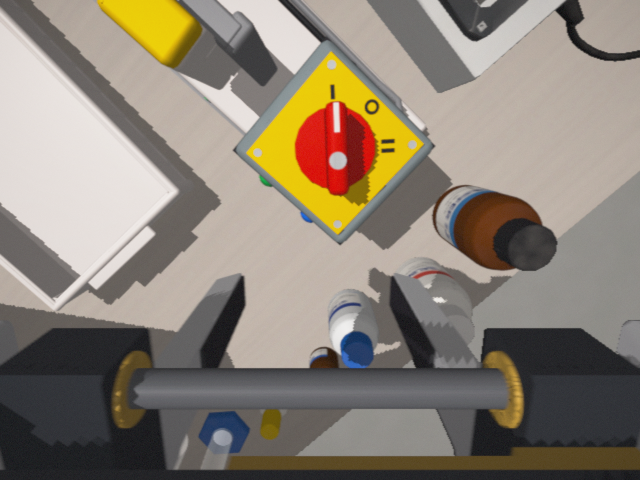

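```bash
cat >> h.py <<'E'
def back(p,u,v,z):
    C=np.array(p['camera_from_world']); R=C[:3,:3]; o=-R.T@C[:3,3]
    d=R.T@np.array([(u-p['cx'])/p['fx'],(v-p['cy'])/p['fy'],1]); return (o+d*(z-o[2])/d[2]).round(1)
E
python3 - <<'E'
from h import *
p=shot('wrist')
print('bar',back(p,338,101,160.5),back(p,338,195,160.5))
m=cv2.inRange(cv2.cvtColor(p['color'],cv2.COLOR_BGR2HSV),(22,120,90),(34,255,255)); n,l,st,c=cv2.connectedComponentsWithStats(m)
for i in range(1,n):
    if st[i,4]>300: print(st[i],c[i])
for c in [(332,43),(432,146),(340,240),(236,150)]: print(back(p,*c,120))
spots(p,['logger_a_c','selector_grip','dock_1','rail'],8,.1)
for n in ['scene','side']:
    p=shot(n); print(n); spots(p,['logger_a_c','logger_b_c','logger_ok_c','selector_grip','dock_1','rail'],8,.1)
E
```

```text
bar [ 655.7 -171.4  160.5] [ 619.  -209.4  160.5]
[  96    0  105   66 4025] [156.04273292  25.2263354 ]
[  246    50   177   183 10449] [332.49602833 141.85577567]
[260 409  21  30 504] [270.43253968 422.9265873 ]
[ 681.5 -142.5  120. ]
[ 685.2 -236.3  120. ]
[ 594.7 -239.7  120. ]
[ 588.6 -143.7  120. ]
selector_grip 0.86 [ 636.7 -189.   146.4]
scene
logger_b_c 0.94 [598.9 233.9 127.4]
logger_ok_c 0.88 [600.8 159.  126.1]
selector_grip 0.7 [609.1  79.4 129.6]
selector_grip 0.68 [ 638.8 -191.1  147.9]
rail 0.84 [ 6.256e+02 -1.600e+00 -3.000e-01]
side
logger_b_c 0.78 [600.5 240.5 126. ]
logger_ok_c 0.72 [601.1 159.7 125.4]
selector_grip 0.95 [ 635.8 -188.3  149.9]
rail 0.41 [ 4.007e+02 -3.373e+02 -4.000e-01]
```

Call:
send_rows --series '[[[20,14,0],0,0],[[20,14,0],0,0],[[17,12,0],0,0],[[0,0,-20],0,0],[[0,0,-25],0,0],[[0,0,-20],0,0],[[0,0,-5],0,0],[[0,0,0],0,0],[[0,0,0],0,0.4],[[0,0,0],0,0.8],[[0,0,0],0,0.8],[[0,0,0],0,0.8]]' --squeeze 25

```text
clock: 4.75
eef_pos: [636.2, -190.7, 233.2]
eef_rot: [3.141, -0.0, 0.786]
wrist_force: [0.3, 0.0, -0.6]
finger_gap: 18.7
finger_force: 0.0
```

Call:
send_rows --series '[[[0,0,0],0,0.9],[[0,0,0],0,0.9],[[0,0,0],0,0.9],[[0,0,0],-5,0.9],[[0,0,0],-5,0.9],[[0,0,0],-5,0.9],[[0,0,0],-5,0.9],[[0,0,0],-5,0.9],[[0,0,0],-5,0.9],[[0,0,0],-5,0.9],[[0,0,0],-5,0.9],[[0,0,0],-5,0.9]]' --squeeze 25

```text
clock: 5.95
eef_pos: [635.8, -189.5, 233.0]
eef_rot: [-3.139, 0.002, -0.002]
wrist_force: [-7.7, 7.9, 6.7]
finger_gap: 13.0
finger_force: 25.1
```

Call:
send_rows --series '[[[0,0,0],0,0.9],[[0,0,0],0,0.9],[[0,0,0],0,0.6],[[0,0,0],0,0.4],[[0,0,0],0,0.2],[[0,0,0],0,0],[[0,0,25],0,0],[[0,0,25],0,0],[[0,0,25],0,0],[[0,0,0],0,0]]'

```text
clock: 6.95
eef_pos: [636.7, -190.9, 311.5]
eef_rot: [3.14, -0.006, 0.0]
wrist_force: [-0.1, -0.6, 0.5]
finger_gap: 47.1
finger_force: 0.0
```

Run:
```python
from h import *
s=read_state(); print(s['clock'],s['eef_pos'],s['eef_rot'],s['finger_gap'])
p=shot('wrist','wrist2.png'); spots(p,['selector_grip'],2)
for n in ['scene','side']: spots(shot(n),['tray','selector_grip'],1)
```

```text
6.95 [ 636.70177628 -190.94568245  311.49742231] [ 3.13956354e+00 -5.57099455e-03  2.71688955e-04] 47.11078888022283
selector_grip 0.7 [ 639.2 -193.7  146.7]
tray 0.62 [4.324e+02 3.170e+01 4.000e-01]
selector_grip 0.53 [ 635.7 -192.3  148.1]
tray 0.68 [4.365e+02 3.490e+01 4.000e-01]
selector_grip 0.69 [ 636.1 -189.5  148.6]
```

View pics/wrist2.png

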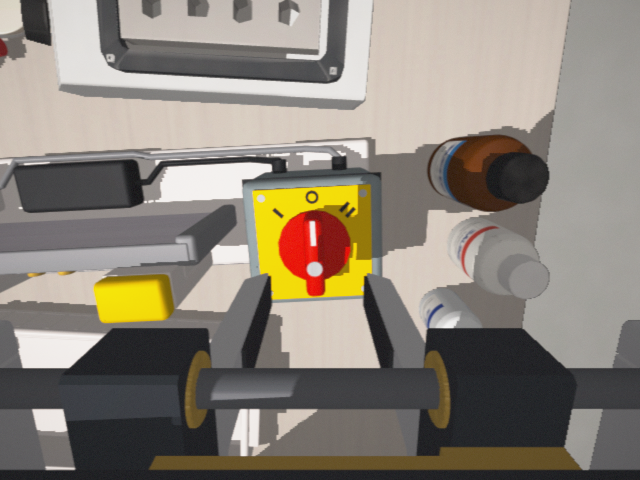

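The wrist picture shows the selector's index on the O mark, so it is at centre off. The dock 5 cap is at px (97–173, 275–321). I'll spend the dead time moving above dock 5.

Call:
send_rows --series '[[[-10,20,0],0,-0.3],[[-10,20,0],0,-0.3],[[-10,25,0],0,-0.3],[[-8,25,0],0,-0.3],[[0,25,0],0,-0.3],[[0,0,0],0,-0.3],[[0,0,0],0,-0.3]]'

```text
clock: 8.05
eef_pos: [598.2, -75.6, 307.5]
eef_rot: [3.141, 0.0, 0.001]
wrist_force: [0.4, -0.8, -0.1]
finger_gap: 61.0
finger_force: 0.0
```

```bash
cat >> h.py <<'E'
def caps(p,z=182):
    hsv=cv2.cvtColor(p['color'],cv2.COLOR_BGR2HSV)
    for nm,lo,hi in [('Y',(20,120,60),(34,255,255)),('G',(45,90,40),(85,255,255))]:
        m=cv2.inRange(hsv,lo,hi); n,l,st,c=cv2.connectedComponentsWithStats(m)
        for i in range(1,n):
            x,y,ww,hh,a=st[i]
            if a>600: print(nm,st[i],'TL',back(p,x,y,z),'BR',back(p,x+ww,y+hh,z),'mid',back(p,x+ww/2,y+hh/2,z))
E
python3 - <<'E'
from h import *
s=read_state(); print(s['clock'],s['eef_pos'],s['eef_rot'],s['finger_gap'])
p=shot('wrist','wrist3.png'); caps(p); print(px(p,[598,-76,182]))
spots(p,['logger_a_c','logger_b_c','dock_1'],3)
E
```

```text
8.05 [598.23122803 -75.6161719  307.51465876] [3.14147766e+00 1.13941598e-04 1.20811828e-03] 60.99491960480394
Y [ 415  127  128  126 8848] TL [ 680.5 -127.1  182. ] BR [ 611.2 -205.6  182. ] mid [ 647.3 -164.6  182. ]
Y [ 280  214   76   51 3539] TL [633.7 -54.7 182. ] BR [603.7 -98.1 182. ] mid [618.9 -76.  182. ]
Y [  11  227   91   51 3967] TL [625.9  97.3 182. ] BR [595.3  50.4 182. ] mid [610.9  74.3 182. ]
Y [ 147  351   33   77 1058] TL [547.4  29.5 182. ] BR [490.6  14.3 182. ] mid [519.9  22.1 182. ]
Y [ 455  351   33   77 1056] TL [ 547.7 -161.   182. ] BR [ 490.9 -188.2  182. ] mid [ 520.2 -174.2  182. ]
Y [ 190  447  431   23 5914] TL [475.5   9.  182. ] BR [ 456.9 -283.   182. ] mid [ 466.3 -135.5  182. ]
(np.float64(317.87656545314525), np.float64(274.1279646229151))
```

View pics/wrist3.png

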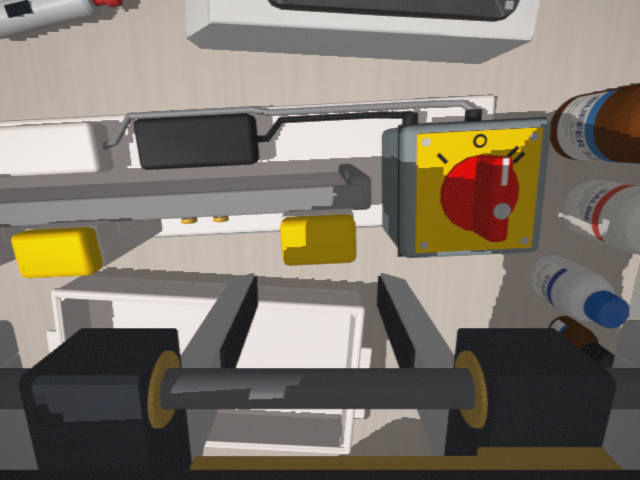

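The wrist picture shows the panel and caps slightly slanted: dock 5 cap at px (318,239), dock 3 at (57,252). So the rail is yawed about 3°. I'll measure that more exactly.

Run:
```python
from h import *
p=shot('wrist'); print(p['cx'],p['cy'],p['fx'])
C=np.array(p['camera_from_world']); print('cam',(-C[:3,:3].T@C[:3,3]).round(1), C[:3,:3].round(3).tolist())
hsv=cv2.cvtColor(p['color'],cv2.COLOR_BGR2HSV); m=cv2.inRange(hsv,(20,120,60),(34,255,255)); n,l,st,c=cv2.connectedComponentsWithStats(m)
for i in range(1,n):
    if st[i,4]>3000: print(cv2.minAreaRect(np.argwhere(l==i)[:,::-1].astype(np.float32)))
g=cv2.cvtColor(p['color'],cv2.COLOR_BGR2GRAY)
for L in cv2.HoughLinesP(cv2.Canny(g,40,110),1,np.pi/720,60,minLineLength=110,maxLineGap=8)[:,0]:
    if 80<L[1]<300 and abs(L[3]-L[1])<30:
        for z in (153,20):
            a,b=back(p,*L[:2],z),back(p,*L[2:],z); print(L,z,a[:2],b[:2],'yaw',np.degrees(np.arctan((a-b)[0]/-(a-b)[1])).round(2))
spots(p,['logger_a_c','dock_1','rail','logger_d_c'],3,.05)
p=shot('scene'); spots(p,['logger_a_c','logger_b_c','logger_c_c','logger_d_c','logger_ok_c','dock_1','rail'],4,.05)
p=shot('side'); spots(p,['logger_a_c','logger_b_c','logger_c_c','logger_d_c','logger_ok_c','dock_1','rail'],4,.05)
```

```text
317.0878537673279 239.5055169913588 375.4897308717904
cam [673.7 -76.2 388.8] [[0.001, -1.0, 0.001], [-0.967, -0.0, 0.256], [-0.256, -0.001, -0.967]]
((477.5, 189.5), (125.0, 127.0), 90.0)
((315.97735595703125, 239.30885314941406), (48.500362396240234, 75.2088623046875), 87.0643310546875)
((54.538673400878906, 252.73480224609375), (48.30156707763672, 89.82304382324219), 86.98721313476562)
((404.99993896484375, 458.0), (429.99993896484375, 21.999996185302734), -0.0)
[  0 122 257 108] 153 [684.  113.7] [692.1 -40.7] yaw 3.0
[  0 122 257 108] 20 [689.9 220.7] [702.5 -20.7] yaw 2.99
[  0 120 127 113] 153 [685.2 113.4] [689.2  36.9] yaw 2.99
[  0 120 127 113] 20 [691.7 220.4] [698.  100.7] yaw 3.01
[  0 204 201 193] 153 [634.4 124.3] [641.5  -3.4] yaw 3.18
[  0 204 201 193] 20 [612.3 237.5] [623.3  37.6] yaw 3.15
[  0 189 169 180] 153 [643.9 122.3] [649.6  15.9] yaw 3.07
[  0 189 169 180] 20 [627.1 234.3] [636.   67.8] yaw 3.06
[ 53 289 215 298] 153 [576.7 101.2] [570.2  -7.3] yaw -3.43
[ 53 289 215 298] 20 [522.1 201.2] [511.9  31.5] yaw -3.44
[129 220 281 213] 153 [624.1  44. ] [628.7 -
[... 737 characters left out ...]
2.9
[256 276 383 282] 20 [536.6 -12.9] [ 530.  -145.7] yaw -2.85
rail 0.89 [628.5   1.2  -2.8]
rail 0.64 [611.8  81.  124.1]
logger_d_c 0.65 [614.7 -72.8 124.3]
logger_a_c 0.32 [406.1 328.2   1.1]
logger_c_c 0.89 [604.8  76.9 130.1]
logger_d_c 0.93 [615.1 -77.9 131.9]
logger_ok_c 0.84 [597.1 163.1 126.8]
logger_ok_c 0.37 [624.1  -0.8  -2.1]
dock_1 0.74 [614.3 235.2 138.1]
rail 0.56 [ 6.239e+02 -3.000e-01  7.000e-01]
logger_a_c 0.54 [620.2 -75.2 125.7]
logger_b_c 0.67 [597.5 238.3 131.1]
logger_c_c 0.58 [609.1  81.4 131.3]
logger_d_c 0.64 [619.4 -73.3 123.7]
logger_ok_c 0.72 [600.2 157.6 127.8]
logger_ok_c 0.25 [ 399.8 -342.1    2.9]
rail 0.87 [627.1   2.6  -3.8]
rail 0.27 [600.2 158.9 127.7]
```

Call:
send_rows --series '[[[9,0,0],1.5,-0.3],[[9,0,0],1.5,-0.3],[[0,0,0],0,-0.3],[[0,0,0],0,-0.3],[[0,0,0],0,-0.3],[[0,0,0],0,-0.3],[[0,0,0],0,-0.3],[[0,0,0],0,-0.3],[[0,0,0],0,-0.3],[[0,0,0],0,-0.3],[[0,0,0],0,-0.3],[[0,0,0],0,-0.3]]'

```text
clock: 10.5
eef_pos: [616.2, -75.7, 307.7]
eef_rot: [3.142, 0.0, 0.053]
wrist_force: [-0.5, 0.6, 0.0]
finger_gap: 61.0
finger_force: 0.0
```

Call:
send_rows --series '[[[0,0,-15],0,-0.3],[[0,0,-15],0,-0.3],[[0,0,-15],0,-0.3],[[0,0,-10],0,-0.3],[[0,0,-8],0,-0.3],[[0,0,-4],0,-0.3],[[0,0,0],0,-0.3],[[0,0,0],0,-0.3],[[0,0,0],0,-0.3],[[0,0,0],0,-0.3],[[0,0,0],0,-0.3],[[0,0,0],0,-0.3]]'

```text
clock: 11.7
eef_pos: [616.2, -75.6, 240.8]
eef_rot: [3.142, -0.0, 0.053]
wrist_force: [-0.3, 0.1, 0.5]
finger_gap: 61.2
finger_force: 0.0
```

Run:
```python
from h import *
s=read_state(); print(s['clock'],s['eef_pos'],s['eef_rot'],s['finger_gap'],s['wrist_force'])
p=shot('wrist','wrist4.png'); caps(p)
```

```text
11.7 [616.19102597 -75.64754848 240.7570033 ] [ 3.14155080e+00 -1.65024297e-04  5.27936115e-02] 61.20042956625961 [-0.33227973  0.10559116  0.46537692]
Y [  439   174   175   148 12509] TL [ 681.9 -117.1  182. ] BR [ 626.1 -197.   182. ] mid [ 655.5 -155.   182. ]
Y [  0 286  24  56 732] TL [628.6  51.8 182. ] BR [604.   45.8 182. ] mid [616.5  48.9 182. ]
Y [ 266  286  104   68 6844] TL [634.3 -54.2 182. ] BR [606.  -98.4 182. ] mid [620.5 -75.7 182. ]
Y [ 147  351   33   77 1093] TL [602.5  -5.  182. ] BR [564.6 -17.2 182. ] mid [584.1 -10.9 182. ]
Y [ 455  351   33   77 1089] TL [ 609.3 -133.8  182. ] BR [ 571.9 -154.2  182. ] mid [ 591.2 -143.7  182. ]
Y [ 190  447  432   23 5919] TL [554.6 -21.4 182. ] BR [ 552.2 -219.9  182. ] mid [ 553.4 -119.6  182. ]
```

View pics/wrist4.png

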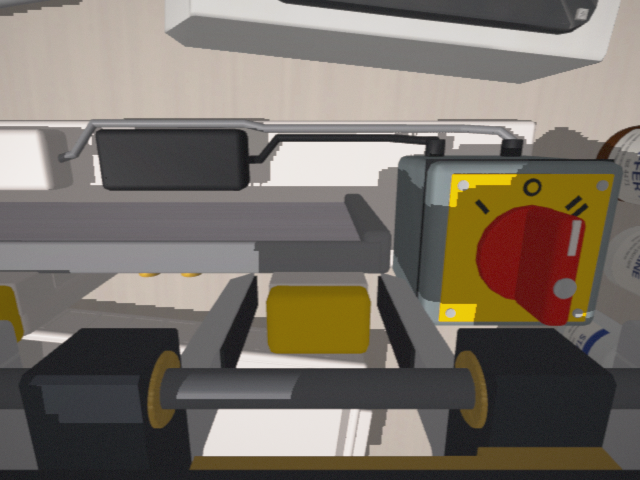

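The picture shows the cap (px 266–370 × 286–352) centred between the fingers. I'll wait out the ten seconds with all loggers hanging.

Call:
send_rows --series '[[[0,0,0],0,-0.3],[[0,0,0],0,-0.3],[[0,0,0],0,-0.3],[[0,0,0],0,-0.3],[[0,0,0],0,-0.3],[[0,0,0],0,-0.3],[[0,0,0],0,-0.3],[[0,0,0],0,-0.3],[[0,0,0],0,-0.3],[[0,0,0],0,-0.3],[[0,0,0],0,-0.3],[[0,0,0],0,-0.3]]'

```text
clock: 12.95
eef_pos: [616.2, -75.7, 240.6]
eef_rot: [-3.142, 0.0, 0.053]
wrist_force: [0.0, 0.0, -0.1]
finger_gap: 61.0
finger_force: 0.0
```

Call:
send_rows --series '[[[0,0,0],0,-0.3],[[0,0,0],0,-0.3],[[0,0,0],0,-0.3],[[0,0,0],0,-0.3],[[0,0,0],0,-0.3],[[0,0,0],0,-0.3],[[0,0,0],0,-0.3],[[0,0,0],0,-0.3],[[0,0,0],0,-0.3],[[0,0,0],0,-0.3],[[0,0,0],0,-0.3],[[0,0,0],0,-0.3]]'

```text
clock: 14.15
eef_pos: [616.2, -75.7, 240.7]
eef_rot: [-3.142, -0.0, 0.053]
wrist_force: [-0.4, -0.3, -0.5]
finger_gap: 61.0
finger_force: 0.0
```

Call:
send_rows --series '[[[0,0,0],0,-0.3],[[0,0,0],0,-0.3],[[0,0,0],0,-0.3],[[0,0,0],0,-0.3],[[0,0,0],0,-0.3],[[0,0,0],0,-0.3],[[0,0,0],0,-0.3],[[0,0,0],0,-0.3],[[0,0,0],0,-0.3],[[0,0,0],0,-0.3],[[0,0,0],0,-0.3],[[0,0,0],0,-0.3]]'

```text
clock: 15.35
eef_pos: [616.2, -75.6, 240.6]
eef_rot: [3.142, 0.0, 0.053]
wrist_force: [0.6, 1.2, 0.8]
finger_gap: 61.0
finger_force: 0.0
```

Call:
send_rows --series '[[[0,0,0],0,-0.3],[[0,0,0],0,-0.3],[[0,0,0],0,-0.3],[[0,0,0],0,-0.3],[[0,0,0],0,-0.3],[[0,0,0],0,-0.3],[[0,0,0],0,-0.3],[[0,0,0],0,-0.3],[[0,0,0],0,-0.3],[[0,0,0],0,-0.3],[[0,0,0],0,-0.3],[[0,0,0],0,-0.3]]'

```text
clock: 16.55
eef_pos: [616.2, -75.7, 240.6]
eef_rot: [3.142, 0.0, 0.053]
wrist_force: [-0.9, 0.5, -0.7]
finger_gap: 61.0
finger_force: 0.0
```

Call:
send_rows --series '[[[0,0,0],0,-0.3],[[0,0,0],0,-0.3],[[0,0,0],0,-0.3],[[0,0,0],0,-0.3],[[0,0,0],0,-0.3],[[0,0,0],0,-0.1],[[0,0,0],0,0.1],[[0,0,0],0,0.3],[[0,0,0],0,0.3],[[0,0,0],0,0.3],[[0,0,0],0,0.3]]' --squeeze 40

```text
clock: 17.65
eef_pos: [616.2, -75.6, 240.7]
eef_rot: [-3.142, -0.0, 0.053]
wrist_force: [0.5, 0.1, 0.6]
finger_gap: 43.6
finger_force: 40.0
```

Call:
send_rows --series '[[[0,0,4],0,0.3],[[0,0,4],0,0.3],[[0,0,4],0,0.3],[[0,0,4],0,0.3],[[0,0,4],0,0.3],[[0,0,3],0,0.3],[[0,0,0],0,0.3],[[0,0,0],0,0.3]]'

```text
clock: 18.45
eef_pos: [616.2, -75.6, 263.6]
eef_rot: [-3.142, -0.0, 0.053]
wrist_force: [0.3, -0.7, -1.0]
finger_gap: 43.3
finger_force: 40.0
```

Call:
send_rows --series '[[[-6,-0.3,0],0,0.3],[[-6,-0.3,0],0,0.3],[[-6,-0.3,0],0,0.3],[[-6,-0.3,0],0,0.3],[[-8,-0.4,0],0,0.3],[[-8,-0.4,0],0,0.3],[[0,0,0],0,0.3]]'

```text
clock: 19.15
eef_pos: [575.4, -77.7, 263.8]
eef_rot: [3.142, 0.0, 0.053]
wrist_force: [0.1, 1.1, -2.2]
finger_gap: 44.4
finger_force: 40.0
```

Run:
```python
from h import *
s=read_state(); print(s['clock'],s['eef_pos'],s['finger_gap'],s['wrist_force'])
for n in ['scene','side']:
    p=shot(n,n+'5.png'); spots(p,['tray','logger_d_c','selector_grip'],2)
p=shot('wrist'); spots(p,['tray','logger_d_c'],2)
```

```text
19.15 [575.36369956 -77.72704939 263.84617746] 44.40106099796094 [ 0.11061568  1.07200017 -2.1540144 ]
tray 0.93 [4.339e+02 3.380e+01 2.000e-01]
logger_d_c 0.73 [574.  -80.3 152.9]
selector_grip 0.7 [ 638.7 -190.3  152.9]
selector_grip 0.31 [597.6 163.1 124.8]
tray 0.82 [434.8  35.4   0.6]
logger_d_c 0.75 [576.3 -76.3 146. ]
selector_grip 0.68 [ 634.2 -189.5  148.2]
logger_d_c 0.57 [570.3 -78.  149.8]
```

View pics/side5.png

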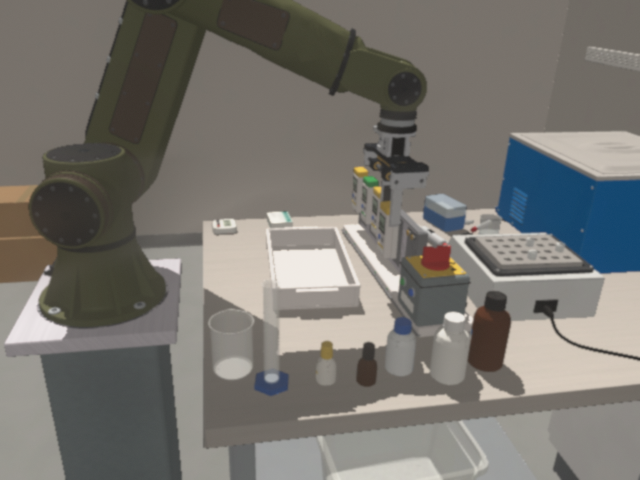

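The side picture shows the logger free of the studs in the gripper (about px 400,235), and the tray unmoved at (434,34).

Call:
send_rows --series '[[[-30,4,0],-2,0.3],[[-40,4,0],-2,0.3],[[-40,5,0],-2,0.3],[[-35,5,0],0,0.3],[[0,0,-25],0,0.3],[[0,0,-25],0,0.3],[[0,0,-20],0,0.3],[[0,0,-10],0,0.3],[[0,0,-5],0,0.3],[[0,0,0],0,0.3]]'

```text
clock: 20.7
eef_pos: [431.3, -59.7, 178.7]
eef_rot: [-3.142, 0.0, -0.052]
wrist_force: [0.6, -0.3, -1.9]
finger_gap: 43.5
finger_force: 40.0
```

Run:
```python
from h import *
s=read_state(); print(s['clock'],s['eef_pos'],s['finger_gap'],s['wrist_force'])
for n in ['scene','side','wrist']:
    p=shot(n,n+'6.png'); spots(p,['tray','logger_d_c'],2)
```

```text
20.7 [431.29531224 -59.67785825 178.68370442] 43.46169944041729 [ 0.629768   -0.25200793 -1.87592842]
logger_d_c 0.92 [429.3 -62.4  64.7]
tray 0.56 [432.1  39.3   2. ]
logger_d_c 0.63 [432.7 -57.   63.3]
tray 0.61 [433.9  36.   -3.3]
logger_d_c 0.62 [428.2 -56.9  65.3]
```

Call:
send_rows --series '[[[0,0,-2],0,0.3],[[0,0,-2],0,0.3],[[0,0,0],0,0.3],[[0,0,0],0,0.05],[[0,0,0],0,-0.1],[[0,0,0],0,-0.3],[[0,0,0],0,-0.3],[[0,0,25],0,-0.3],[[0,0,40],0,-0.3],[[0,0,40],0,-0.3],[[0,0,30],0,-0.3],[[0,0,0],0,-0.3]]'

```text
clock: 22.35
eef_pos: [432.0, -59.8, 313.4]
eef_rot: [3.14, -0.007, -0.052]
wrist_force: [0.2, 0.4, -0.6]
finger_gap: 60.8
finger_force: 0.0
```

Call:
send_rows --series '[[[30,20,0],2,-0.3],[[30,20,0],2,-0.3],[[40,35,0],2,-0.3],[[40,35,0],0,-0.3],[[37,29,0],0,-0.3],[[0,0,0],0,-0.3],[[0,0,0],0,-0.3]]'

```text
clock: 23.05
eef_pos: [603.4, 75.6, 307.8]
eef_rot: [3.141, 0.003, 0.054]
wrist_force: [0.0, 0.0, 0.2]
finger_gap: 60.4
finger_force: 0.0
```

Run:
```python
from h import *
s=read_state(); print(s['clock'],s['eef_pos'],s['eef_rot'],s['finger_gap'],s['wrist_force'])
for n in ['scene','side','wrist']:
    p=shot(n,n+'7.png'); print(n); spots(p,['tray','logger_d_c','logger_c_c','logger_ok_c'],3)
caps(p)
```

```text
23.05 [603.42758839  75.59631311 307.77832093] [3.14145150e+00 2.61894922e-03 5.38098660e-02] 60.38406582248816 [0.02132609 0.02510718 0.21624478]
scene
tray 0.67 [434.1  31.6  -2.9]
logger_d_c 0.64 [431.8 -61.9  62. ]
logger_d_c 0.46 [597.6 162.2 124.8]
logger_c_c 0.92 [604.2  78.8 131.6]
logger_ok_c 0.68 [598.3 159.2 125.9]
side
tray 0.89 [433.7  37.4   2.1]
logger_d_c 0.88 [431.8 -60.8  58.1]
logger_c_c 0.86 [609.8  83.1 129.2]
logger_ok_c 0.69 [601.5 157.  128.1]
wrist
tray 0.77 [433.3  36.6  -2.6]
logger_c_c 0.34 [603.  233.4 125.8]
Y [ 609  158   31  116 2223] TL [677.9 -80.6 182. ] BR [ 612.5 -115.8  182. ] mid [646.5 -97.5 182. ]
Y [   8  236   89   47 3818] TL [616.  253.6 182. ] BR [589.7 205.3 182. ] mid [603.1 229.8 182. ]
Y [ 273  236   74   48 3373] TL [624.1 101.5 182. ] BR [597.   56.8 182. ] mid [610.8  79.5 182. ]
Y [ 147  351   33   77 1094] TL [545.7 178.4 182. ] BR [489.2 160.1 182. ] mid [518.3 169.5 182. ]
Y [ 455  351   33   77 1063] TL [555.9 -14.  182. ] BR [500.  -44.4 182. ] mid [528.8 -28.8 182. ]
Y [ 190  447  431   23 5942] TL [474.2 154.  182. ] BR [ 470.6 -141.8  182. ] mid [472.4   7.6 182. ]
G [ 141  236   79   47 3506] TL [620.1 177.3 182. ] BR [593.6 132.3 182. ] mid [607.1 155.2 182. ]
```

View pics/wrist7.png

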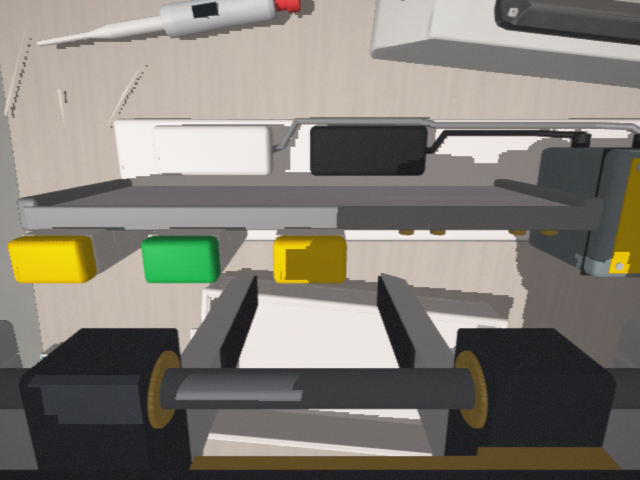

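The picture shows caps at px (310,259) for dock 3, (181,259) for green and (52,259) for dock 1. The first logger stands in the tray. Next is dock 3.

Call:
send_rows --series '[[[4.5,4.2,0],0,-0.3],[[0,0,-15],0,-0.3],[[0,0,-15],0,-0.3],[[0,0,-15],0,-0.3],[[0,0,-10],0,-0.3],[[0,0,-8],0,-0.3],[[0,0,-4],0,-0.3],[[0,0,0],0,-0.3],[[0,0,0],0,-0.3]]'

```text
clock: 24.7
eef_pos: [608.1, 79.4, 243.2]
eef_rot: [-3.142, -0.001, 0.053]
wrist_force: [0.3, 0.1, -0.2]
finger_gap: 61.1
finger_force: 0.0
```

Run:
```python
from h import *
s=read_state(); print(s['clock'],s['eef_pos'],s['eef_rot'],s['finger_gap'],s['wrist_force'])
p=shot('wrist'); caps(p)
```

```text
24.7 [608.10732856  79.42058379 243.2008909 ] [-3.14157966e+00 -7.81312496e-04  5.27560830e-02] 61.13245941535676 [ 0.32848884  0.13728085 -0.18136003]
Y [  0 284  26  57 906] TL [620.3 208.9 182. ] BR [594.9 202.  182. ] mid [607.9 205.5 182. ]
Y [ 265  284  103   66 6569] TL [626.1 101.6 182. ] BR [598.4  57.3 182. ] mid [612.6  80.  182. ]
Y [ 147  351   33   77 1087] TL [592.9 151.3 182. ] BR [554.4 138.8 182. ] mid [574.2 145.2 182. ]
Y [ 455  351   33   77 1075] TL [599.9  20.2 182. ] BR [ 5.618e+02 -5.000e-01  1.820e+02] mid [581.4  10.1 182. ]
Y [ 191  447  430   23 5889] TL [544.2 134.1 182. ] BR [541.8 -66.9 182. ] mid [543.   34.6 182. ]
G [  80  284  114   66 5090] TL [622.  176.5 182. ] BR [594.4 131.3 182. ] mid [608.6 154.5 182. ]
```

Aligned like the first; grip and raise.

Call:
send_rows --series '[[[0,0.4,-2],0,-0.3],[[0,0,0],0,-0.1],[[0,0,0],0,0.1],[[0,0,0],0,0.3],[[0,0,0],0,0.3],[[0,0,0],0,0.3],[[0,0,0],0,0.3]]'

```text
clock: 25.45
eef_pos: [607.9, 79.8, 240.7]
eef_rot: [-3.142, -0.0, 0.053]
wrist_force: [-1.3, 0.1, 0.7]
finger_gap: 44.1
finger_force: 4.0
```

Call:
send_rows --series '[[[0,0,4],0,0.3],[[0,0,4],0,0.3],[[0,0,4],0,0.3],[[0,0,4],0,0.3],[[0,0,4],0,0.3],[[0,0,3],0,0.3],[[0,0,0],0,0.3],[[0,0,0],0,0.3]]'

```text
clock: 26.25
eef_pos: [607.9, 79.8, 263.6]
eef_rot: [3.142, -0.0, 0.053]
wrist_force: [-0.6, 0.2, -1.6]
finger_gap: 44.0
finger_force: 40.0
```

Run:
```python
from h import *
s=read_state(); print(s['clock'],s['eef_pos'],s['eef_rot'],s['finger_gap'],s['finger_force'],s['wrist_force'])
for n in ['scene','side']: p=shot(n); spots(p,['logger_c_c','logger_d_c','tray'],2)
```

```text
26.25 [607.91874883  79.78388721 263.61044338] [ 3.14159064e+00 -4.21997654e-05  5.27639806e-02] 43.99255139919913 39.99993377365172 [-0.5772543   0.21957513 -1.58348747]
logger_c_c 0.56 [605.2  76.2 152.7]
tray 0.8 [435.9  34.4   1.4]
logger_c_c 0.63 [606.9  82.  153.3]
logger_d_c 0.94 [432.3 -60.6  58.5]
tray 0.75 [433.1  36.9   0.9]
```

Call:
send_rows --series '[[[-6,-0.3,0],0,0.3],[[-6,-0.3,0],0,0.3],[[-6,-0.3,0],0,0.3],[[-6,-0.3,0],0,0.3],[[-8,-0.4,0],0,0.3],[[-8,-0.4,0],0,0.3],[[0,0,0],0,0.3]]'

```text
clock: 27.35
eef_pos: [567.1, 77.8, 263.9]
eef_rot: [3.142, -0.0, 0.053]
wrist_force: [0.2, 0.2, -1.0]
finger_gap: 43.7
finger_force: 40.0
```

Run:
```python
from h import *
s=read_state(); print(s['clock'],s['eef_pos'],s['finger_gap'],s['finger_force'],s['wrist_force'])
for n in ['scene','side']: p=shot(n); spots(p,['logger_c_c','logger_d_c','tray','selector_grip'],2)
```

```text
27.35 [567.11404828  77.80444719 263.88396363] 43.73645252913517 39.999901447445154 [ 0.15285735  0.15912288 -1.03092677]
logger_d_c 0.56 [432.2 -62.2  65. ]
tray 0.82 [434.9  34.1   2.6]
selector_grip 0.61 [ 637.4 -191.5  148.5]
logger_c_c 0.84 [569.4  80.7 152. ]
logger_c_c 0.67 [411.  329.8   1.5]
logger_d_c 0.57 [432.9 -59.4  57.3]
tray 0.87 [434.1  33.3   4.6]
selector_grip 0.95 [ 637.8 -187.   150.2]
```

Call:
send_rows --series '[[[-30,-10,0],-2,0.3],[[-36,-11,0],-2,0.3],[[-36,-11,0],-2,0.3],[[-30,-11,0],0,0.3],[[0,0,-25],0,0.3],[[0,0,-25],0,0.3],[[0,0,-20],0,0.3],[[0,0,-10],0,0.3],[[0,0,-5],0,0.3],[[0,0,0],0,0.3]]'

```text
clock: 28.85
eef_pos: [436.1, 34.8, 178.7]
eef_rot: [3.142, 0.0, -0.052]
wrist_force: [-0.1, 0.8, -1.5]
finger_gap: 43.5
finger_force: 40.0
```

Run:
```python
from h import *
s=read_state(); print(s['clock'],s['eef_pos'],s['finger_gap'],s['finger_force'],s['wrist_force'])
for n in ['scene','side']: p=shot(n); spots(p,['logger_c_c','logger_d_c','tray'],2)
```

```text
28.85 [436.05370944  34.80752535 178.6602561 ] 43.45218221000439 39.999916828237474 [-0.10196982  0.78986872 -1.5375107 ]
logger_c_c 0.55 [434.6  34.2  68.3]
logger_c_c 0.31 [616.3 238.1 134.8]
logger_d_c 0.92 [433.7 -62.1  60.1]
tray 0.55 [433.2  33.9   2.5]
logger_c_c 0.48 [441.   39.5  68. ]
logger_d_c 0.82 [434.  -60.4  60.2]
tray 0.65 [435.6  37.2   3.7]
```

Call:
send_rows --series '[[[0,0,-2],0,0.3],[[0,0,-2],0,0.3],[[0,0,0],0,0.3],[[0,0,0],0,0.05],[[0,0,0],0,-0.1],[[0,0,0],0,-0.3],[[0,0,0],0,-0.3],[[0,0,25],0,-0.3],[[0,0,40],0,-0.3],[[0,0,40],0,-0.3],[[0,0,30],0,-0.3],[[0,0,0],0,-0.3]]'

```text
clock: 30.45
eef_pos: [436.7, 34.8, 313.4]
eef_rot: [-3.141, -0.007, -0.052]
wrist_force: [0.8, -0.3, -0.5]
finger_gap: 61.1
finger_force: 0.0
```

Call:
send_rows --series '[[[25,30,0],2,-0.3],[[30,35,0],2,-0.3],[[30,35,0],2,-0.3],[[30,35,0],0,-0.3],[[25,35,0],0,-0.3],[[24,30,0],0,-0.3],[[0,0,0],0,-0.3],[[0,0,0],0,-0.3]]'

```text
clock: 31.25
eef_pos: [599.8, 235.1, 307.9]
eef_rot: [3.141, 0.002, 0.054]
wrist_force: [0.5, -0.8, -0.4]
finger_gap: 61.5
finger_force: 0.0
```

Run:
```python
from h import *
s=read_state(); print(s['clock'],s['eef_pos'],s['eef_rot'],s['finger_gap'],s['wrist_force'])
for n in ['scene','side','wrist']:
    p=shot(n,n+'8.png'); print(n); spots(p,['tray','logger_d_c','logger_c_c','logger_b_c','logger_ok_c','selector_grip'],2)
caps(p)
```

```text
31.25 [599.79023948 235.05027267 307.87058103] [3.14089517e+00 2.29288248e-03 5.36131673e-02] 61.460676245483675 [ 0.47761399 -0.8254672  -0.43761417]
scene
tray 0.82 [433.2  29.5   0.7]
logger_d_c 0.94 [429.5 -61.8  63.5]
logger_c_c 0.69 [433.3  31.5  63.8]
logger_b_c 0.93 [597.7 233.8 126.6]
logger_ok_c 0.89 [598.3 161.5 126.2]
selector_grip 0.82 [ 636.3 -187.5  148. ]
side
tray 0.57 [432.1  35.7   1.9]
logger_d_c 0.56 [436.5  39.8   3.1]
logger_d_c 0.38 [255.  325.8   1.8]
logger_c_c 0.56 [434.8  38.   61.2]
logger_b_c 0.86 [600.8 237.5 132. ]
logger_ok_c 0.79 [600.2 159.  128.9]
selector_grip 0.81 [ 635.3 -187.9  148.7]
wrist
logger_b_c 0.86 [599.4 235.2 125.6]
logger_ok_c 0.81 [606.  157.  125.3]
selector_grip 0.62 [398.8 329.2   0.7]
Y [ 279  244   74   47 3340] TL [616.2 257.7 182. ] BR [589.4 212.7 182. ] mid [603.  235.6 182. ]
Y [ 147  351   33   77 1091] TL [542.4 338.1 182. ] BR [485.9 319.8 182. ] mid [515.  329.2 182. ]
Y [ 455  351   33   77 1080] TL [552.7 145.9 182. ] BR [496.8 115.5 182. ] mid [525.6 131.2 182. ]
Y [ 190  447  431   23 6016] TL [470.9 313.6 182. ] BR [467.4  18.2 182. ] mid [469.2 167.4 182. ]
G [ 406  244   78   47 3442] TL [620.1 184.4 182. ] BR [593.6 134.5 182. ] mid [607.1 159.9 182. ]
```

Well aligned (y 235.6). Descend, grip, raise.

Call:
send_rows --series '[[[0.2,0.5,0],0,-0.3],[[0,0,-15],0,-0.3],[[0,0,-15],0,-0.3],[[0,0,-15],0,-0.3],[[0,0,-12],0,-0.3],[[0,0,-8],0,-0.3],[[0,0,-4],0,-0.3],[[0,0,0],0,-0.3],[[0,0,0],0,-0.3]]'

```text
clock: 33.2
eef_pos: [600.3, 235.3, 241.2]
eef_rot: [-3.141, -0.001, 0.053]
wrist_force: [0.4, -0.6, 0.4]
finger_gap: 61.2
finger_force: 0.0
```

Call:
send_rows --series '[[[0,0,0],0,-0.3],[[0,0,0],0,-0.1],[[0,0,0],0,0.1],[[0,0,0],0,0.3],[[0,0,0],0,0.3],[[0,0,0],0,0.3],[[0,0,0],0,0.3],[[0,0,0],0,0.3]]'

```text
clock: 34.0
eef_pos: [600.1, 235.3, 240.7]
eef_rot: [-3.142, -0.0, 0.053]
wrist_force: [-1.3, -0.3, 2.7]
finger_gap: 43.9
finger_force: 40.0
```

Call:
send_rows --series '[[[0,0,4],0,0.3],[[0,0,4],0,0.3],[[0,0,4],0,0.3],[[0,0,4],0,0.3],[[0,0,4],0,0.3],[[0,0,3],0,0.3],[[0,0,0],0,0.3],[[0,0,0],0,0.3]]'

```text
clock: 34.8
eef_pos: [600.1, 235.3, 263.6]
eef_rot: [3.142, 0.0, 0.053]
wrist_force: [0.8, 0.4, -0.9]
finger_gap: 44.4
finger_force: 40.0
```

Run:
```python
from h import *
s=read_state(); print(s['clock'],s['eef_pos'],s['eef_rot'],s['finger_gap'],s['finger_force'],s['wrist_force'])
for n in ['scene','side']: p=shot(n); spots(p,['logger_b_c','logger_ok_c','tray'],2)
```

```text
34.8 [600.10775523 235.27986884 263.55743914] [3.14152505e+00 5.28108594e-05 5.27715299e-02] 44.4194313580484 39.99416604114231 [ 0.77499993  0.35825984 -0.87732612]
logger_b_c 0.91 [597.7 236.6 148. ]
logger_ok_c 0.73 [596.6 160.9 127.2]
tray 0.94 [435.   32.1   1. ]
tray 0.53 [406.1 329.5   2.3]
logger_b_c 0.59 [597.7 238.9 153.1]
logger_ok_c 0.78 [602.5 159.6 126.7]
tray 0.78 [433.   38.9  -0.6]
```

Call:
send_rows --series '[[[-6,-0.3,0],0,0.3],[[-6,-0.3,0],0,0.3],[[-6,-0.3,0],0,0.3],[[-6,-0.3,0],0,0.3],[[-8,-0.4,0],0,0.3],[[-8,-0.4,0],0,0.3],[[0,0,0],0,0.3]]'

```text
clock: 35.9
eef_pos: [559.3, 233.4, 263.9]
eef_rot: [-3.142, -0.0, 0.053]
wrist_force: [-0.0, 0.2, -0.3]
finger_gap: 43.9
finger_force: 40.0
```

Run:
```python
from h import *
s=read_state(); print(s['clock'],s['eef_pos'],s['finger_gap'],s['finger_force'],s['wrist_force'])
for n in ['scene','side']: p=shot(n); spots(p,['logger_b_c','logger_c_c','logger_d_c','tray','selector_grip'],1)
```

```text
35.9 [559.26104736 233.39561514 263.89449415] 43.91817557919151 39.994177786284126 [-0.00852005  0.17920449 -0.28404218]
logger_b_c 0.73 [556.5 229.9 150.6]
logger_c_c 0.56 [434.8  32.5  65.2]
logger_d_c 0.82 [430.1 -62.   63.4]
tray 0.63 [433.6  34.2  -1.3]
selector_grip 0.71 [ 638.4 -189.9  146.8]
logger_b_c 0.8 [561.  238.1 149.8]
logger_c_c 0.82 [436.6  36.2  63. ]
logger_d_c 0.91 [433.1 -62.3  56.7]
tray 0.62 [4.327e+02 3.530e+01 3.000e-01]
selector_grip 0.91 [ 635.2 -187.9  147.4]
```

Call:
send_rows --series '[[[-30,-27,0],-2,0.3],[[-30,-28,0],-2,0.3],[[-30,-28,0],-2,0.3],[[-30,-27,0],0,0.3],[[0,0,-25],0,0.3],[[0,0,-25],0,0.3],[[0,0,-20],0,0.3],[[0,0,-10],0,0.3],[[0,0,-5],0,0.3],[[0,0,0],0,0.3]]'

```text
clock: 37.5
eef_pos: [440.2, 123.4, 178.7]
eef_rot: [3.142, 0.0, -0.052]
wrist_force: [0.3, 0.1, -0.7]
finger_gap: 43.6
finger_force: 40.0
```

Run:
```python
from h import *
s=read_state(); print(s['clock'],s['eef_pos'],s['finger_gap'],s['finger_force'],s['wrist_force'])
for n in ['scene','side']: p=shot(n); spots(p,['logger_b_c','logger_c_c','logger_d_c','tray'],1)
```

```text
37.5 [440.22606332 123.35652788 178.69292377] 43.608980591362624 39.99419987609144 [ 0.29381536  0.09567894 -0.6977012 ]
logger_b_c 0.9 [435.1 121.8  62. ]
logger_c_c 0.91 [433.7  32.1  62.6]
logger_d_c 0.82 [431.4 -62.6  64.2]
tray 0.7 [434.  35.   2.]
logger_b_c 0.45 [438.6 124.7  70.2]
logger_c_c 0.97 [435.6  39.1  63.3]
logger_d_c 0.76 [433.5 -58.5  54.7]
tray 0.88 [432.2  37.8   0.8]
```

Call:
send_rows --series '[[[0,0,-2],0,0.3],[[0,0,-2],0,0.3],[[0,0,0],0,0.3],[[0,0,0],0,0.05],[[0,0,0],0,-0.1],[[0,0,0],0,-0.3],[[0,0,0],0,-0.3],[[0,0,25],0,-0.3],[[0,0,40],0,-0.3],[[0,0,40],0,-0.3],[[0,0,30],0,-0.3],[[0,0,0],0,-0.3]]'

```text
clock: 39.2
eef_pos: [440.9, 123.5, 313.5]
eef_rot: [-3.14, -0.006, -0.052]
wrist_force: [-0.3, 0.7, 0.3]
finger_gap: 61.0
finger_force: 0.0
```

Call:
send_rows --series '[[[10,-30,0],1,-0.3],[[15,-35,0],1,-0.3],[[20,-40,0],1,-0.2],[[25,-40,0],0,-0.1],[[25,-40,0],0,0],[[25,-40,0],0,0],[[25,-35,0],0,0],[[25,-30,0],0,0],[[20,-23,0],0,0],[[0,0,0],0,0],[[0,0,0],0,0]]'

```text
clock: 40.3
eef_pos: [630.0, -189.8, 308.0]
eef_rot: [-3.141, 0.002, -0.0]
wrist_force: [0.9, 0.1, 0.0]
finger_gap: 47.2
finger_force: 0.0
```

Run:
```python
from h import *
s=read_state(); print(s['clock'],s['eef_pos'],s['eef_rot'],s['finger_gap'])
for n in ['scene','side','wrist']: p=shot(n,n+'9.png'); spots(p,['logger_b_c','logger_c_c','logger_d_c','tray','selector_grip','logger_ok_c'],1)
```

```text
40.3 [ 629.9805158  -189.77345922  308.03999298] [-3.14072848e+00  2.00472700e-03 -1.08170930e-04] 47.21806501810182
logger_b_c 0.8 [438.7 123.4  56.1]
logger_c_c 0.83 [434.1  29.3  63.8]
logger_d_c 0.67 [429.4 -60.9  64.2]
tray 0.8 [ 4.353e+02  3.540e+01 -1.000e-01]
selector_grip 0.6 [ 637.2 -189.9  150.7]
logger_ok_c 0.8 [596.6 158.8 124.7]
logger_b_c 0.65 [440.4 127.1  61.3]
logger_c_c 0.97 [439.9  36.7  62.8]
logger_d_c 0.75 [432.6 -59.2  58. ]
tray 0.93 [4.314e+02 3.810e+01 3.000e-01]
selector_grip 0.65 [ 636.3 -189.1  147.9]
logger_ok_c 0.59 [600.6 161.  128.1]
selector_grip 0.76 [ 639.4 -192.7  146.1]
```

View pics/wrist9.png

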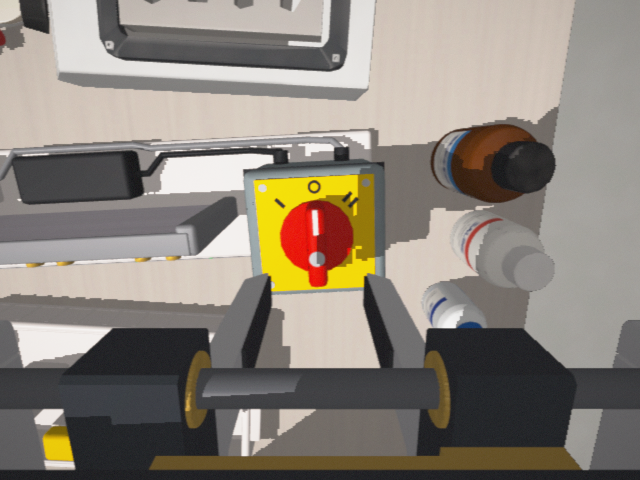

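View pics/scene9.png

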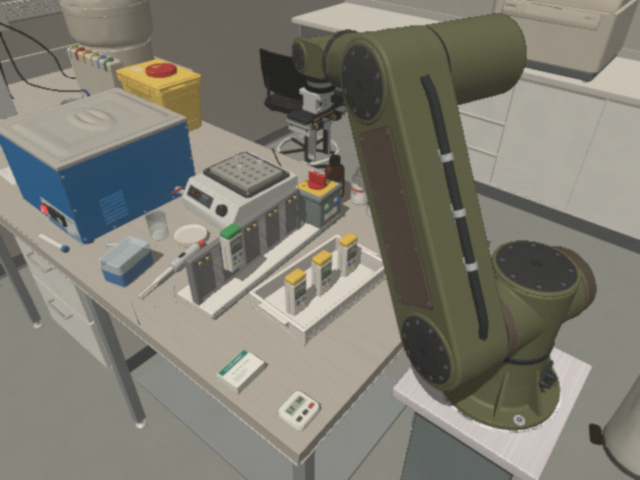

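The scene picture shows three yellow loggers standing in the tray (px 296/322/347) and the green one still hanging (231,247). The wrist picture shows the selector at O. I'll grip it and turn it to feed II.

Call:
send_rows --series '[[[7,0,0],3,0],[[0,0,-20],0,0],[[0,0,-25],0,0],[[0,0,-20],0,0],[[0,0,-10],0,0],[[0,0,0],0,0],[[0,0,0],0,0.4],[[0,0,0],0,0.8],[[0,0,0],0,0.9],[[0,0,0],0,0.9],[[0,0,0],0,0.9],[[0,0,0],0,0.9]]' --squeeze 25

```text
clock: 42.55
eef_pos: [637.2, -189.3, 235.1]
eef_rot: [-3.141, -0.0, 0.053]
wrist_force: [-1.9, 4.6, 3.0]
finger_gap: 12.8
finger_force: 25.0
```

Call:
send_rows --series '[[[0,0,0],0,0.9],[[0,0,0],-5,0.9],[[0,0,0],-5,0.9],[[0,0,0],-5,0.9],[[0,0,0],-5,0.9],[[0,0,0],-5,0.9],[[0,0,0],-5,0.9],[[0,0,0],-5,0.9],[[0,0,0],-5,0.9],[[0,0,0],-5,0.9],[[0,0,0],0,0.9],[[0,0,0],0,0.9]]'

```text
clock: 43.75
eef_pos: [637.0, -189.6, 235.1]
eef_rot: [3.141, 0.0, -0.733]
wrist_force: [-3.1, 3.1, 4.7]
finger_gap: 12.5
finger_force: 25.0
```

Call:
send_rows --series '[[[0,0,0],0,0.9],[[0,0,0],0,0.6],[[0,0,0],0,0.3],[[0,0,0],0,0],[[0,0,0],0,0],[[0,0,25],0,0],[[0,0,25],0,0],[[0,0,25],0,0],[[0,0,0],0,0]]'

```text
clock: 44.65
eef_pos: [637.6, -189.9, 313.5]
eef_rot: [-3.139, -0.005, -0.733]
wrist_force: [0.7, 0.9, 0.3]
finger_gap: 46.7
finger_force: 0.0
```

Run:
```python
from h import *
s=read_state(); print(s['clock'],s['eef_pos'],s['eef_rot'],s['finger_gap'])
for n in ['scene','side','wrist']: p=shot(n,n+'10.png'); spots(p,['logger_b_c','logger_c_c','logger_d_c','tray','selector_grip','logger_ok_c','timer','slide_box','dropper_b'],1)
```

```text
44.65 [ 637.64624777 -189.92616975  313.46987286] [-3.13942664 -0.0054767  -0.73269745] 46.723544237113316
logger_b_c 0.89 [436.4 120.9  57.9]
logger_c_c 0.73 [255.2 323.9   2.2]
logger_d_c 0.69 [431.3 -61.3  64.6]
tray 0.81 [432.   34.   -1.2]
selector_grip 0.51 [ 636.5 -193.1  148.3]
logger_ok_c 0.81 [598.6 161.3 125.6]
timer 0.8 [253.8 325.2  -0.4]
slide_box 0.98 [406.4 330.4  -3.3]
dropper_b 0.59 [434.2  32.4  66.6]
logger_b_c 0.64 [441.2 124.9  61. ]
logger_c_c 0.85 [437.9  37.9  64.4]
logger_d_c 0.94 [434.  -56.   56.5]
tray 0.8 [436.7  40.1   1.5]
selector_grip 0.82 [ 635.  -190.7  148. ]
logger_ok_c 0.73 [598.9 159.9 127.5]
timer 0.86 [254.6 328.9   3.4]
slide_box 0.72 [4.102e+02 3.305e+02 2.000e-01]
dropper_b 0.62 [ 401.3 -342.4    3.4]
logger_d_c 0.64 [430.2 -60.2  60.5]
tray 0.77 [434.1  36.3  -1.8]
selector_grip 0.6 [ 638.6 -189.5  148.8]
dropper_b 0.95 [ 402.9 -340.4    0.8]
```

View pics/wrist10.png

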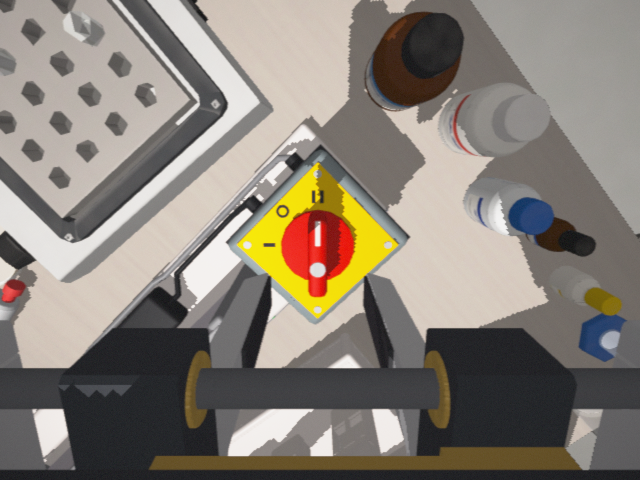

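The wrist picture shows the index at the II mark (px 317,196). The networks report the loggers, tray and bystanders all in place. I'm handing the job in.

```bash
python3 -c "
from cell import sign_off; print(sign_off())"
```

```text
the job is handed in; nothing more can be done
None
```

The job is handed in, with no verdict shown: the last pictures have the selector at feed II after more than ten seconds at off, all three yellow loggers (one of the four was absent) standing in the tray, the green one still hanging and the rest of the bench undisturbed.

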